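# Change over the reels at the ribbon winder

## Robot

A 6-joint arm with a two-finger parallel gripper is mounted at the origin on the work surface. World frame = base frame: x ahead of the robot, y to its left, z up, the work surface at z = 0. Lengths are in mm, angles in degrees, forces in N, time in s.
With the tool pointing down it reaches from about 325 to 925 mm from the base axis. Payload 3.1 kg.
Tool frame: the origin (TCP) lies at the very end of the fingers, on their centre line; the grasp point (between the pads) lies grasp_offset behind it (grasp_offset is the distance from the TCP to the grasp point, in mm); z points along the fingers, y is the line along which they close (so a half turn about z gives the same grasp; the last joint's range is limited). The gripper opens to 85 mm and grips with 20 to 120 N. Pads are 22 mm wide; open, the fingers measure 114 mm over their backs; the gripper's body (76 mm by 85 mm) begins 54 mm behind the grasp point. The pads swing forward as they close: fully open they stand 13 mm farther back than shut.
Start: joints at [-74.782, 12.427, 92.441, -0, 75.132, -6.429], TCP at [230.569, -580.928, 231.3] pointing down, gripper open.
Joint ranges: [-157.48, 157.48], [-44.54, 120.13], [17.64, 146.25], [-64.5, 244.5], [7.68, 150.69], [-147.95, 147.95]. Speed limits (degrees/s): [159.86, 159.86, 180, 180, 180, 180].

## Interface

Orientations are given as [roll, pitch, yaw] about the fixed x, y, z axes, in that order (R = Rz(yaw) Ry(pitch) Rx(roll)).
In Python, from station import * gives the robot as it stands. Calls block until the motion is done:
- goto(position, orientation): joint-space move of the TCP to a pose.
- move_l(position, attitude=None, speed=150): straight line of the TCP; attitude=None keeps the orientation; speed is the mean speed in mm/s.
- move_j(angles): joint-space move.
- grip(opening, squeeze=None): finger opening in mm; squeeze is the grip in N (None keeps the last); returns when the fingers have stopped.
- wait(seconds).
- solve_ik(position, orientation): joint angles nearest the present ones, or None.
- get_obs(): the state.
- get_image(name): name is "scene" or "top" or "wrist"; returns the picture (420x560x3 uint8, red, green, blue); there is no depth.
- get_calibration(name): a dict with "fx", "fy", "cx", "cy" (pixels), "R" (3x3) and "t" (3): a world point X has camera coordinates R X + t; the wrist camera has in their place "mount" (4x4, takes a point from camera to tool coordinates, whose origin is the TCP and whose axes are the flange's). Camera axes: x right, y down, z forward; pixel columns grow to the right and rows downward; lengths in mm; the calibration is good to about 2 mm. A picture is of the moment at which its call begins: read the wrist's pose just before it. get_calibration takes no time and is no camera call.
A pose or a line that the arm cannot do raises Unreachable and nothing moves.
- sign_off(): hands the job in; it is judged then, once.
Trained networks look in the newest picture that a camera, given by its name, has taken for a name from the list of things; names that differ only in an ending like _2 or _b are one class to them, and where a whole thing is asked for, a point or a joint stands for the part that bears it (a point fixed in the world has none). Each returns a list of dicts, best first, with "score" (0 to 1); they miss things now and then, are a little off and sometimes report something else, mostly with a low value. They report only what shows in the picture. A call takes as long as a camera call. They do not tell look-alikes from the thing itself.
- spot_in(name, camera): "extent" ([centre column, centre row, width, height] in pixels, round what is visible of it).
- regions_of(name, camera): "region" (420x560 bool, what is visible of it) and "extent" ([centre column, centre row, width, height] in pixels, round what is visible of it).
The state is a dict: "t": time; "joint_pos": joint angles; "qvel": joint speeds; "effort": joint torques, N m; "tcp_pos": TCP position; "ee_rot": TCP orientation; "wrist_force": force on the tool from outside, world axes, zero at the start; "moment": the same for the moment, N m; "grip_width": finger opening in mm; "grip_force": force on a finger pad.
Only numpy, scipy, OpenCV 4.12 (cv2) and the standard library are available. Lean on these libraries where they do the work, as an engineer would, in place of code of your own. Each camera call takes 0.05 s, during which the arm holds its last target. There are 200 camera calls.

## Task

Change the reels over at the ribbon winder: lower the full reel into the empty compartment of the divided tray so that it stands flat (do not drop it in), and load the empty reel, slotted end down, onto the winder's upright spindle. Turn the empty reel by feel until one of its slots drops over the drive pin and it sits fully home and flat on the drive plate. Leave the stocked reels in their compartments and the other things on the table where they are.

Things in the scene. Friction and masses are not known exactly. Their poses are not given: they have to be found in the camera images.
- empty_reel: The empty ribbon reel to load, standing on its slotted end: cream plastic, 44 mm tall, flanges 64 mm across and 4 mm thick at both ends, barrel 46 mm, plain 14.5 mm bore right through; 50 g. Lower end only: four drive slots 8 mm wide, 10.5 to 21 mm from the axis, hollow above, along its own +x, +y, -x, -y. Origin: centre of underside, z up. Best held from above by the upper flange's rim.
- full_reel: The full reel to stow, standing on the table: the same reel wound with grey ribbon to 57 mm diameter between the flanges; flanges 64 mm in diameter, 44 mm tall, about 160 g. Origin: centre of its underside; z points up.
- free_cell (a point): Centre of the floor of the tray's empty compartment, on the floor's surface, 4 mm above the table. Take directions from the tray.
- tray: Fixed plywood tray, 244 mm (own x) by 84 mm (y): three compartments in a row along x, each 76 x 76 mm, centres at x = -80, 0, +80 mm. Floor 4 mm thick; outer walls stand 30 mm, dividers 26 mm above the table, all 4 mm thick, so a reel in it looks 18 mm out over the outer walls. Two hold stocked reels, one is empty. Origin: centre of its underside.
- stock_reel_0: A full reel already standing in a compartment of the tray, same shape and size as full_reel. Leave it. Origin: centre of its underside.
- stock_reel_1: The other full reel already standing in the tray. Leave it. Origin: centre of its underside.
- winder: Fixed ribbon winder: grey housing from -108 to +110 mm along its x, 150 mm wide (y), top 85 mm above the table, sloping control fascia at the -x end, two guide pins at x = +100, y = -23 and +23 mm, 137 mm high above the table. On top, on the axis through the origin, the drive plate (52 mm across) with the upright spindle. Origin: on the table under the spindle, z up.
- spindle_seat (a point): Centre of the drive plate's upper face, 100 mm above the table, 15 mm above the housing, where a loaded reel's underside rests. Spindle 12 mm thick. A domed drive pin, 6 mm thick and 6 mm tall, stands on the plate 15.5 mm from the axis, in a direction that varies and is not reported; the geared motor holds it still (1 Nm). A reel off it stops up to 6 mm high; a slot comes within a quarter turn.
- spindle_tip (a point): Top of the spindle, 56 mm above the drive plate; its last 10 mm taper from 12 to 5 mm in diameter.
- gift_box: Bystander: white lidded gift box, 134 x 94 x 49 mm. Origin: centre of its underside.
- brush_jar: Bystander: white jar of paint brushes, 72 mm in diameter, about 200 mm tall with the brushes. Origin: centre of its underside.
- masking_tape: Bystander: roll of masking tape lying flat, 104 mm in diameter, 24 mm high. Origin: centre of its underside.
- palette_knife: Bystander: palette knife with a wooden handle, 196 mm long, lying between the robot and the reels. Origin: near its middle, on the table.
Mind the look-alikes: they are no part of the job. Leave any black or purple look-alike of the empty_reel alone.

How it is judged:
By the outcome, as a careful person would: the job done as asked, in the order asked, and still so for the second after the job is handed in, with the robot touching nothing.
It also fails if it takes over 64 s, if anything falls off the work surface, if the arm or the gripper's body presses on something with over 40 N, if the wrist force passes 120 N, or if a joint passes its speed limit or range.

## Working session

There is one attempt and no reset: what is moved stays moved. The work goes in short steps, each a Python script; the robot and the scene stay as the last script left them, time stands still between calls to the robot, and variables do not carry over. Pictures are saved under pics/ and viewed, at most 11 in all, crops included, and the job is handed in when it is done.

```bash
mkdir -p pics; ls; python3 - <<'E'
from station import *
import cv2,json,numpy as np
for n in("scene","top"):
    im=get_image(n); cv2.imwrite(f"pics/{n}0.png",im[:,:,::-1])
    c=get_calibration(n); print(n,{k:np.round(v,3).tolist() for k,v in c.items()})
    for k in("empty_reel","full_reel","tray","winder","spindle_tip"):
        print(k,[(np.round(d["extent"]).tolist(),round(d["score"],2)) for d in spot_in(k,n)[:5]])
c=get_calibration("wrist");print({k:np.round(v,3).tolist() for k,v in c.items()})
o=get_obs();print(o)
E
```

```text
pics
scene {'fx': 492.636, 'fy': 492.636, 'cx': 278.38, 'cy': 213.143, 'R': [[0.426, 0.905, 0.019], [0.6, -0.267, -0.754], [-0.677, 0.332, -0.656]], 't': [-259.823, -274.661, 1724.047]}
empty_reel [([220.0, 207.0, 25.0, 27.0], 0.85), ([243.0, 256.0, 25.0, 24.0], 0.75), ([255.0, 220.0, 18.0, 30.0], 0.59)]
full_reel [([289.0, 251.0, 23.0, 30.0], 0.91)]
tray [([345.0, 198.0, 72.0, 59.0], 0.72)]
winder [([167.0, 245.0, 73.0, 83.0], 0.92), ([291.0, 250.0, 23.0, 27.0], 0.17)]
spindle_tip [([168.0, 246.0, 80.0, 80.0], 0.77)]
top {'fx': 403.279, 'fy': 403.279, 'cx': 284.314, 'cy': 211.056, 'R': [[-0.027, -1.0, -0.015], [-0.986, 0.029, -0.166], [0.167, 0.01, -0.986]], 't': [12.815, 605.135, 1024.153]}
empty_reel [([323.0, 281.0, 24.0, 25.0], 0.95), ([295.0, 252.0, 22.0, 24.0], 0.94), ([322.0, 210.0, 26.0, 23.0], 0.61)]
full_reel [([276.0, 200.0, 25.0, 25.0], 0.74)]
tray [([185.0, 255.0, 44.0, 94.0], 0.9)]
winder [([388.0, 248.0, 65.0, 88.0], 0.59)]
spindle_tip [([388.0, 249.0, 66.0, 91.0], 0.63), ([294.0, 250.0, 26.0, 27.0], 0.43)]
{'fx': 327.468, 'fy': 327.468, 'cx': 275.956, 'cy': 213.309, 'mount': [[0.001, -0.958, -0.287, 72.989], [1.0, 0.001, -0.001, 0.198], [0.002, -0.287, 0.958, -142.658], [0.0, 0.0, 0.0, 1.0]]}
{'t': 0.6, 'joint_pos': array([-7.47815954e+01,  1.24259862e+01,  9.24398518e+01,  1.37642664e-03,
        7.51314832e+01, -6.42734449e+00]), 'qvel': array([ 0.10203821, -0.09576235, -0.00093742, -0.07322305, -0.02207549,
        0.01548917]), 'effort': array([-4.63424908e-05, -3.96586382e+01, -3.04030645e+01, -4.31404646e-05,
        1.17763491e-03,  1.86237935e-05]), 'tcp_pos': array([ 230.58860167, -580.93636859,  231.3267551 ]), 'ee_rot': array([ 1.79997189e+02, -1.02212583e-03,  2.16453960e+01]), 'wrist_force': array([ 0.39561032, -0.48506253, -0.41759414]), 'moment': array([ 0.0516621 , -0.03928621,  0.01428832]), 'grip_force': 0.0, 'grip_width': 85.7523334979197}
```

```bash
python3 - <<'E'
import cv2
t=cv2.imread("pics/top0.png")[150:350,150:450]; cv2.imwrite("pics/topc.png",cv2.resize(t,(800,533),interpolation=cv2.INTER_CUBIC))
t=cv2.imread("pics/scene0.png")[150:330,110:410]; cv2.imwrite("pics/scenec.png",cv2.resize(t,(800,480),interpolation=cv2.INTER_CUBIC))
E
```

```text
(no output)
```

View pics/topc.png

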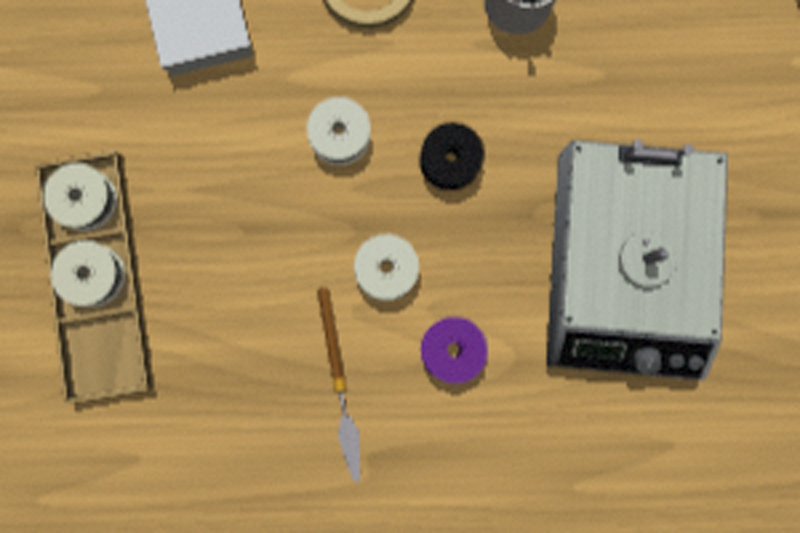

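View pics/scenec.png

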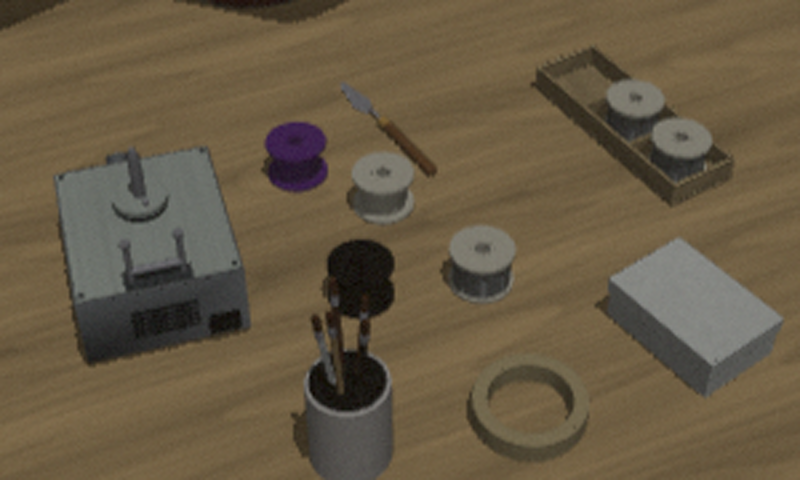

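The views show these candidates (full top-image pixels):
- **Empty reel:** the cream-barrelled reel at (295,250). Its barrel is thin and cream in the scene view at (253,220).
- **Full reel:** the grey-wound reel at (277,199).
- **Stock reels:** at (178,223) and (182,252), not to be touched.
- **Look-alikes:** purple at (320,281) and black at (319,208), both to be left alone.

The empty compartment is the one nearest the robot, at about (190,284). The plate is at about (393,247).

```bash
python3 - <<'E'
from h import *
def look(name,x,y,z,yaw,q,zr):
    goto([x,y,z],[180,0,yaw]); wait(.15); C,im=shot(name)
    np.savez(f"{name}.npz",K=C[0],R=C[1],t=C[2])
    print(name,get_obs()["t"],get_obs()["joint_pos"].round())
    for k in q:
        for d in spot_in(k,"wrist")[:4]: print(k,np.round(d["extent"],1).tolist(),round(d["score"],2),p2w(C,d["extent"][:2],zr).round(1))
look("w_wind",497,-273,280,38,["spindle_tip"],100)
look("w_empty",501,-30,230,38,["empty_reel"],44)
look("w_full",641,14,230,-172,["full_reel"],44)
a=np.hstack([cv2.imread(f"pics/{n}.png") for n in("w_wind","w_empty")])
cv2.imwrite("pics/cmp1.png",cv2.resize(a,(800,300),interpolation=cv2.INTER_AREA))
a=cv2.imread("pics/w_wind.png");cv2.imwrite("pics/windc.png",cv2.resize(a,(800,600),interpolation=cv2.INTER_CUBIC))
E
```

```text
w_wind 2.3167 [-36.   3.  97.  -0.  79.  16.]
spindle_tip [287.9, 161.1, 230.9, 231.0] 0.79 [ 527.  -264.7  100. ]
w_empty 3.5417 [-12.  -3. 109.  -0.  74.  41.]
empty_reel [277.3, 272.3, 54.4, 66.0] 0.92 [428.6 -90.2  44. ]
empty_reel [394.9, 143.4, 74.0, 61.5] 0.81 [610.4 -95.4  44. ]
empty_reel [273.5, 184.8, 59.6, 71.6] 0.67 [504.  -26.4  44. ]
w_full 5.9333 [  -5.   14.   90.   -0.   75. -103.]
full_reel [280.1, 189.4, 62.5, 67.2] 0.82 [639.8  18.3  44. ]
full_reel [516.1, 104.0, 82.3, 206.7] 0.67 [526.2 229.3  44. ]
```

View pics/windc.png

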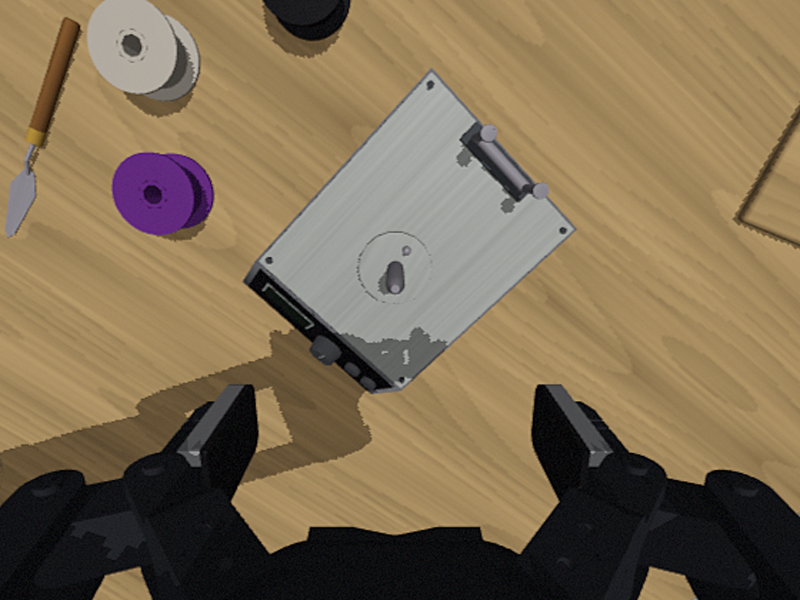

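View pics/w_empty.png

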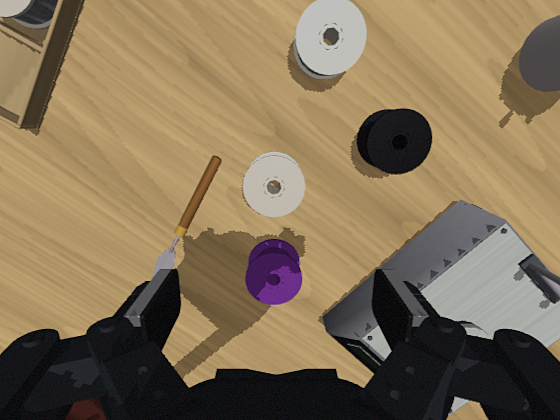

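View pics/w_full.png

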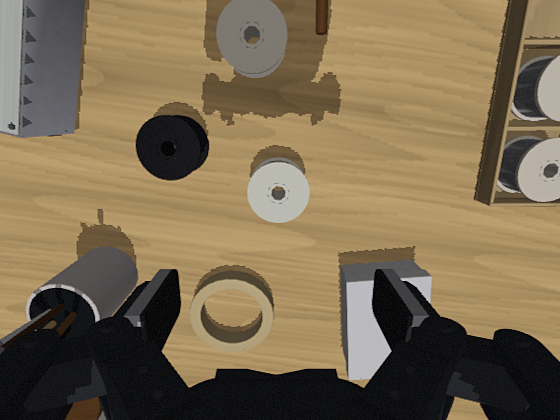

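The winder view shows the plate centre at about (276,187) in raw pixels and the pin at (284,176). In w_empty the cream reel's bore is at (274,187). In w_full the full reel's bore is at (278,192), with the black reel at (172,147). The choice of reels holds, so next I'll compute positions and look at the tray.

```bash
python3 - <<'E'
from h import *
def L(n): d=np.load(n+".npz"); return d["K"],d["R"],d["t"]
C=L("w_wind"); print("plate",p2w(C,(276,187),100),"tip",p2w(C,(276,201.6),156),"pin",p2w(C,(284,175.7),105),"gp",p2w(C,(341.6,93),137),p2w(C,(378,133.5),137))
print("hous",p2w(C,(302,49),85),p2w(C,(402,161),85))
print("empty",p2w(L("w_empty"),(274,187),44),"full",p2w(L("w_full"),(278,192),44))
goto([440,245,270],[180,0,-172]); wait(.15); C,im=shot("w_tray"); np.savez("w_tray.npz",K=C[0],R=C[1],t=C[2]); print(get_obs()["t"],get_obs()["joint_pos"].round())
cv2.imwrite("pics/trayc.png",cv2.resize(im[:300,100:500,::-1],(800,600),interpolation=cv2.INTER_CUBIC))
E
```

```text
plate [ 499.41359193 -271.38803927  100.        ] tip [ 499.06968811 -271.79108827  156.        ] pin [ 513.96115627 -269.98416927  105.        ] gp [ 600.66828039 -260.71227082  137.        ] [ 595.29550254 -306.33057149  137.        ]
hous [ 615.54267477 -211.68417266   85.        ] [ 597.76371771 -358.53475692   85.        ]
empty [502.52082107 -28.16313685  44.        ] full [642.80250262  16.58715064  44.        ]
7.3667 [ 21.  -4. 106.  -0.  78. -77.]
```

View pics/trayc.png

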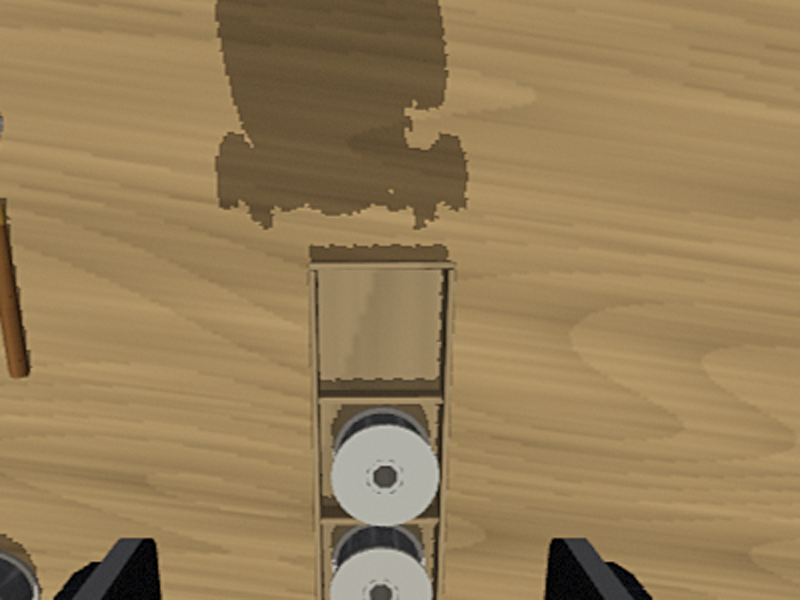

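The empty compartment's outer top corners are at raw pixels (255,132) and (327.5,132). The divider spans (259.5,199) to (321.5,199). I'll compute the cell centre and pick up the full reel.

```bash
python3 - <<'E'
from h import *
d=np.load("w_tray.npz"); C=d["K"],d["R"],d["t"]
a=p2w(C,(255,131.5),30);b=p2w(C,(327.5,131.5),30);e=p2w(C,(259.5,199),26);f=p2w(C,(321.5,199),26);s=p2w(C,(292.5,238),48);s2=p2w(C,(290,297),48)
m=(a+b)/2;g=(e+f)/2
print(a,b,np.linalg.norm(a-b),e,f,np.linalg.norm(g-m),s,s2)
ux=(g-m)[:2]/np.linalg.norm((g-m)[:2]); print(np.degrees(np.arctan2(ux[1],ux[0])), np.degrees(np.arctan2(*( (s2-s)[[1,0]]))),"free",m[:2]+42*ux, g[:2]-40*ux)
P=[642.5,16]
goto([*P,90],[180,0,-172]); move_l([*P,29],speed=120); grip(55,40); wait(.1); o=get_obs(); print(o["grip_width"],o["grip_force"],o["wrist_force"])
move_l([*P,110],speed=120); wait(.2); o=get_obs(); print(o["t"],o["grip_width"],o["grip_force"],o["wrist_force"],o["moment"])
im=get_image("wrist"); cv2.imwrite("pics/held.png",im[:,:,::-1])
E
```

```text
[388.89418791 213.21469723  30.        ] [377.56017035 294.65454502  30.        ] 82.22474543844166 [467.43854348 227.95667255  26.        ] [457.06643343 302.58565712  26.        ] 79.93445275804193 [503.77272724 273.01902907  48.        ] [582.38424711 281.94018772  48.        ]
8.163646375402006 6.4744614677425 free [424.80157332 259.89865899] [422.65782732 259.59112878]
61.33065866031768 42.93966389849629 [-1.26447303 -0.29579124  6.2580996 ]
10.8417 61.384728760864476 43.78191688861989 [ 0.36821195 -0.52410674 -1.27863147] [ 0.01413867  0.04675453 -0.05124845]
```

View pics/held.png

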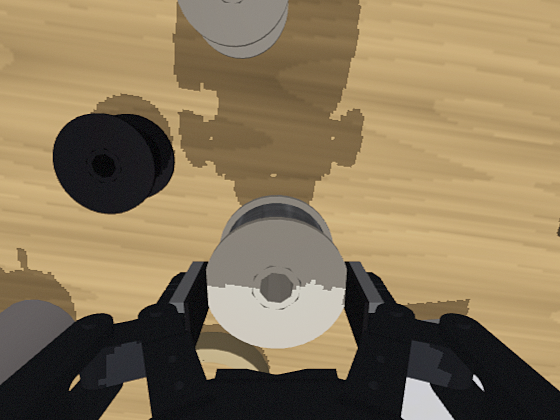

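The full reel is held by its upper flange, its bore at about (277,287). I'll check how it sits relative to the tool, then lower it into the cell.

```bash
python3 - <<'E'
from h import *
o=get_obs();C=cam("wrist",o);print(o["tcp_pos"],p2w(C,(276.5,287),125), w2p(C,o["tcp_pos"]+[0,0,15]))
E
```

```text
[641.7019181   16.09118098 108.75109459] [639.82829564  16.09691429 125.        ] [275.87628883 289.37543364]
```

```bash
python3 - <<'E'
from h import *
P=[425.3,260.3]; A=[180,0,-172]
goto([*P,130],A); move_l([*P,60],A,speed=120)
wait(.2); f0=get_obs()["wrist_force"]; o=get_obs(); print(o["t"],f0,o["tcp_pos"],o["grip_width"])
z=60; 
move_l([*P,40],speed=60); z=40
while z>28:
    z-=1.5; move_l([*P,z],speed=30); wait(.05); o=get_obs(); f=o["wrist_force"]-f0
    print(z,o["tcp_pos"][2].round(2),f.round(2))
    if f[2]>2.5 or np.hypot(f[0],f[1])>5: break
print(get_obs()["t"])
C,im=shot("placed")
E
```

```text
13.0667 [ 0.89429178 -0.16637697 -1.48677025] [426.30809608 260.7078298   61.13146017] 61.235421234470834
38.5 38.69 [-1.04  0.27 -0.33]
37.0 37.01 [-0.91 -0.28 -0.49]
35.5 35.42 [-1.29 -0.19 -0.31]
34.0 35.03 [-3.4  -0.75  6.79]
14.75
```

View pics/placed.png

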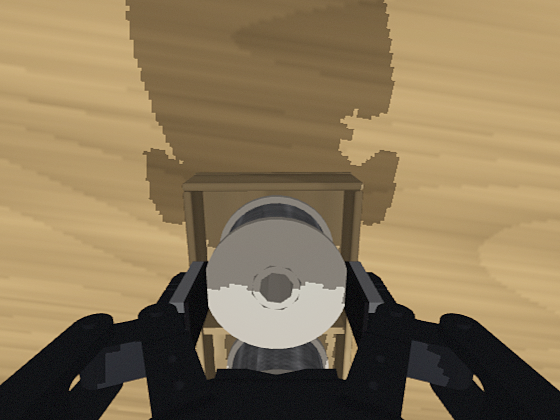

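The reel is standing between the walls with clearance on both sides, and the contact is with the floor. I'll release it and check.

```bash
python3 - <<'E'
from h import *
P=[425.3,260.3]
grip(72); wait(.1); o=get_obs(); print(o["wrist_force"],o["tcp_pos"],o["grip_width"])
move_l([*P,75],speed=100); move_l([*P,160],speed=250); C,im=shot("rel")
print(get_obs()["t"])
cv2.imwrite("pics/relc.png",cv2.resize(im[100:400,80:480,::-1],(800,600),interpolation=cv2.INTER_CUBIC))
E
```

```text
[0.17406132 0.14886446 0.19381405] [425.44789371 260.33981071  34.00679772] 71.68957283910174
16.2667
```

View pics/relc.png

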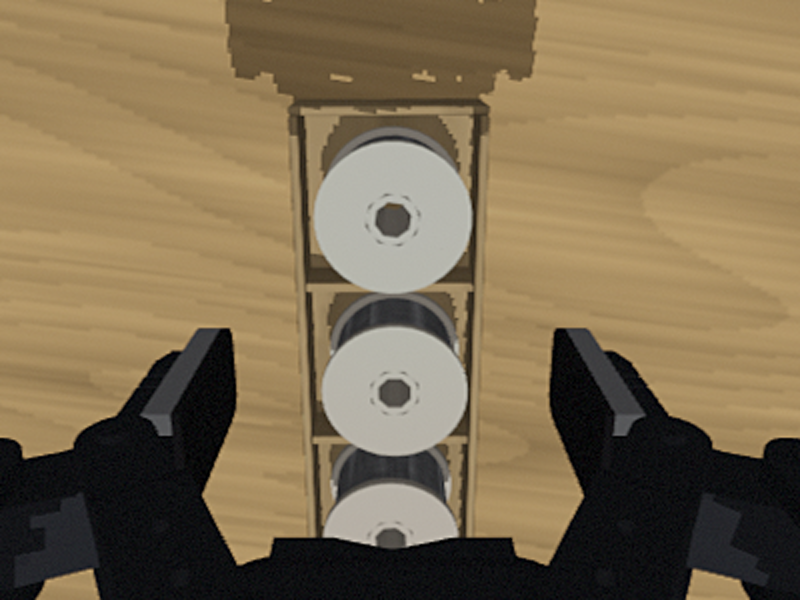

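```bash
python3 - <<'E'
from h import *
C=cam("wrist",get_obs())
g=lambda u,v:(u/2+80,v/2+100)
for (l,r,v) in [(314,472,217),(322,467,391)]:
    for z in (46,48,50,54): print(z,p2w(C,g((l+r)/2,v),z).round(1),np.linalg.norm(p2w(C,g(l,v),z)-p2w(C,g(r,v),z)).round(1))
E
```

```text
46 [423.3 260.3  46. ] 64.0
48 [422.7 260.2  48. ] 63.5
50 [422.2 260.2  50. ] 63.0
54 [421.1 260.   54. ] 62.0
46 [501.8 272.1  46. ] 63.7
48 [500.6 271.9  48. ] 63.2
50 [499.4 271.7  50. ] 62.7
54 [497.1 271.4  54. ] 61.7
```

The full reel stands flat: its flange reads 64 mm across at the seated height and its centre is in the cell. Next is the empty reel.

```bash
cat >> h.py <<'E'
def step(P,z,yaw,f0,speed=60,gain=.12):
    """go to z, read force, nudge xy along the lateral load"""
    move_l([P[0],P[1],z],[180,0,yaw],speed=speed); wait(.04); o=get_obs(); f=o["wrist_force"]-f0
    l=np.hypot(f[0],f[1])
    if l>1.5: P[:]=P+np.clip(f[:2]*gain,-.6,.6)
    return o,f
E
python3 - <<'E'
from h import *
P=[502.5,-28.3]; A=[180,0,38]
goto([*P,100],A); move_l([*P,29],speed=120); grip(55,40); wait(.1)
o=get_obs(); print(o["t"],o["tcp_pos"],o["grip_width"],o["grip_force"],o["wrist_force"])
move_l([*P,120],speed=180); wait(.15); C,im=shot("held2"); o=get_obs(); print(o["tcp_pos"],o["grip_width"],o["wrist_force"])
for d in spot_in("empty_reel","wrist")[:3]: print(np.round(d["extent"],1),round(d["score"],2))
P=np.array([499.1,-271.7]); goto([*P,200],A); wait(.25); o=get_obs(); f0=o["wrist_force"]; print(o["t"],o["tcp_pos"],f0,o["joint_pos"].round())
C,im=shot("above"); cv2.imwrite("pics/abovec.png",cv2.resize(im[120:420,80:480,::-1],(800,600),interpolation=cv2.INTER_CUBIC))
E
```

```text
19.1167 [504.14449321 -28.5729032   30.62282737] 61.11712127677679 43.51054518017918 [-0.10135352  0.07247283  6.83566082]
[501.00174907 -28.0153281  118.11764215] 61.396033826485414 [ 0.13843493 -0.01333808 -1.27421885]
[456.9 156.9 120.2  96.7] 0.93
[279.2 358.   81.1  37.6] 0.68
[276.5 273.4 137.7 153.5] 0.66
21.275 [ 499.13161949 -270.18044837  199.3304556 ] [ 0.11201949 -0.05742458  0.08551656] [-36.   7. 102.   0.  71.  16.]
```

View pics/abovec.png

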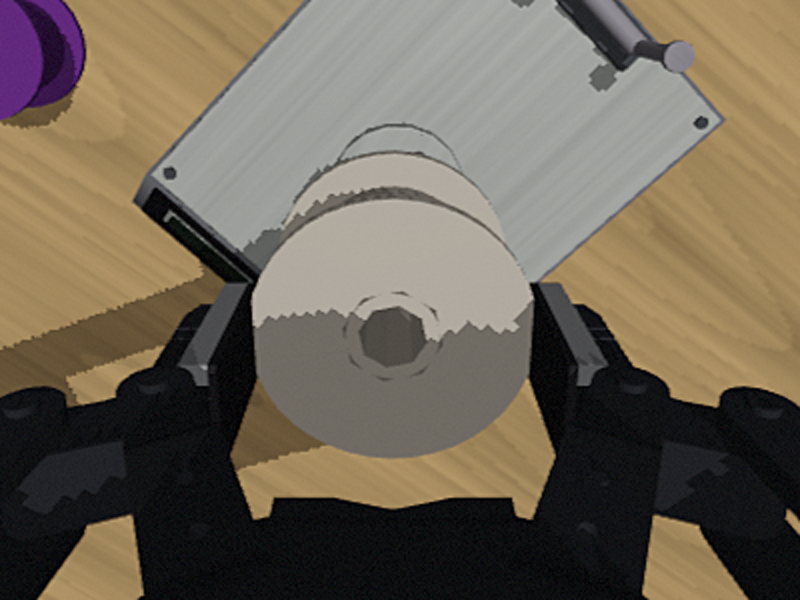

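The cream reel is held level with its bore at raw (276,288), above the plate. I'll lower it onto the spindle.

```bash
python3 - <<'E'
from h import *
P=np.array([498.5,-272.1]); f0=get_obs()["wrist_force"]; yaw=38
z=200; move_l([*P,190],speed=120); z=190
while z>126:
    z-= 4 if z>142 else 1
    o,f=step(P,z,yaw,f0,speed=80); 
    print(z,o["tcp_pos"][2].round(1),f.round(1),P.round(2))
    if f[2]>(8 if z>142 else 4) or np.hypot(f[0],f[1])>15: break
o=get_obs();print(o["t"],o["tcp_pos"],o["grip_width"],o["moment"])
E
```

```text
186 185.9 [ 1.2 -0.7  1. ] [ 498.5 -272.1]
182 181.8 [ 0.9 -0.1  0.9] [ 498.5 -272.1]
178 177.7 [0.8 0.6 0.7] [ 498.5 -272.1]
174 173.7 [ 0.9 -1.   1.9] [ 498.5 -272.1]
170 169.7 [1.  0.6 0.2] [ 498.5 -272.1]
166 165.7 [ 1.3 -0.3  1.3] [ 498.5 -272.1]
162 161.7 [-0.   0.4  0.7] [ 498.5 -272.1]
158 157.7 [ 0.7 -0.7  1.6] [ 498.5 -272.1]
154 153.7 [0.8 0.3 1.2] [ 498.5 -272.1]
150 149.7 [ 1.5 -0.1  1.2] [ 498.68 -272.12]
146 145.7 [ 0.8 -0.4  0.5] [ 498.68 -272.12]
142 141.7 [ 1.2 -0.6  1.2] [ 498.68 -272.12]
141 141.0 [ 0.8 -1.6  0.2] [ 498.78 -272.31]
140 139.9 [ 0.6 -0.5  1.5] [ 498.78 -272.31]
139 138.9 [0.5 0.5 1.7] [ 498.78 -272.31]
138 137.9 [1.  1.  0.5] [ 498.78 -272.31]
137 137.0 [0.1 0.1 0.8] [ 498.78 -272.31]
136 136.3 [-0.1 -0.1  3.1] [ 498.78 -272.31]
135 135.9 [-2.   0.2  6.7] [ 498.53 -272.28]
27.1167 [ 498.85955662 -272.60471034  135.93952145] 61.44373710780791 [ 0.05591822  0.39191263 -0.02089947]
```

```bash
python3 - <<'E'
from h import *
P=np.array([498.7,-272.3]); f0=np.array([.1,-.06,.6]); yaw=38; z=134.5
t0=get_obs()["t"]
while yaw<38+99:
    yaw+=3; goto([*P,z],[180,0,yaw]); wait(.04); o=get_obs(); f=o["wrist_force"]-f0
    print(yaw,o["tcp_pos"].round(2),f.round(1),o["moment"].round(2),o["t"].__round__(2))
    if f[2]<2 and o["tcp_pos"][2]<134.9: break
    if abs(o["moment"][2])>.6 or f[2]>25 or o["t"]-t0>16: break
E
```

```text
41 [ 499.19 -273.2   135.92] [-1.8 -0.8  4.9] [-0.06  0.39  0.01] 27.41
44 [ 499.44 -273.07  135.82] [-0.9  0.5  4.2] [0.03 0.18 0.05] 27.7
47 [ 499.52 -273.    135.59] [-1.5  0.1  4.8] [-0.04  0.05 -0.01] 27.99
50 [ 498.56 -271.53  133.87] [2.3 0.7 0.2] [ 0.12 -0.29  0.05] 28.28
```

It dropped over the pin at yaw 50. Now I'll seat it.

```bash
python3 - <<'E'
from h import *
P=np.array([498.7,-272.3]); f0=np.array([.1,-.06,.6]); yaw=51.5; z=134
while z>127:
    z-=.7; o,f=step(P,z,yaw,f0,speed=30)
    print(round(z,1),o["tcp_pos"].round(2),f.round(1),o["moment"].round(2))
    if f[2]>6: break
print(get_obs()["t"])
E
```

```text
133.3 [ 498.38 -271.55  132.18] [ 2.1  0.3 -3.8] [ 0.12 -0.36  0.08]
132.6 [ 498.4  -271.74  132.06] [ 1.   1.5 -2.9] [ 0.34 -0.04  0.07]
131.9 [ 498.65 -271.72  131.69] [-1.4  2.1 -1. ] [0.5  0.11 0.01]
131.2 [ 498.83 -271.66  131.46] [-1.6  2.9  2.3] [0.65 0.27 0.06]
130.5 [ 499.04 -271.34  131.12] [-1.6  4.3  3.9] [0.79 0.31 0.05]
129.8 [ 499.27 -271.04  130.9 ] [-1.8  4.2  5.7] [0.81 0.32 0.04]
129.1 [ 499.38 -270.9   130.78] [-1.4  4.9  6.7] [0.8  0.35 0.06]
30.325
```

```bash
python3 - <<'E'
from h import *
A=[180,0,51.5]
move_l([498.7,-272.1,130.2],A,speed=30); wait(.1); o=get_obs(); print(o["tcp_pos"],o["wrist_force"],o["moment"])
grip(74); wait(.2); o=get_obs(); print(o["tcp_pos"],o["wrist_force"],o["moment"])
move_l([498.7,-272.1,170],A,speed=80); move_l([498.7,-272.1,270],A,speed=250); wait(.2)
C,im=shot("seated"); np.savez("seated.npz",K=C[0],R=C[1],t=C[2]); print(get_obs()["t"])
cv2.imwrite("pics/seatc.png",cv2.resize(im[60:360,80:480,::-1],(800,600),interpolation=cv2.INTER_CUBIC))
E
```

```text
[ 499.2120747  -271.25934569  130.97167313] [-2.03249674  6.56240845  6.28073052] [1.13776715 0.32306999 0.02688869]
[ 498.65377058 -272.4158615   130.02406517] [ 0.49736631 -0.64231577 -0.15496396] [ 0.03698019 -0.01541673 -0.00255775]
32.6083
```

View pics/seatc.png

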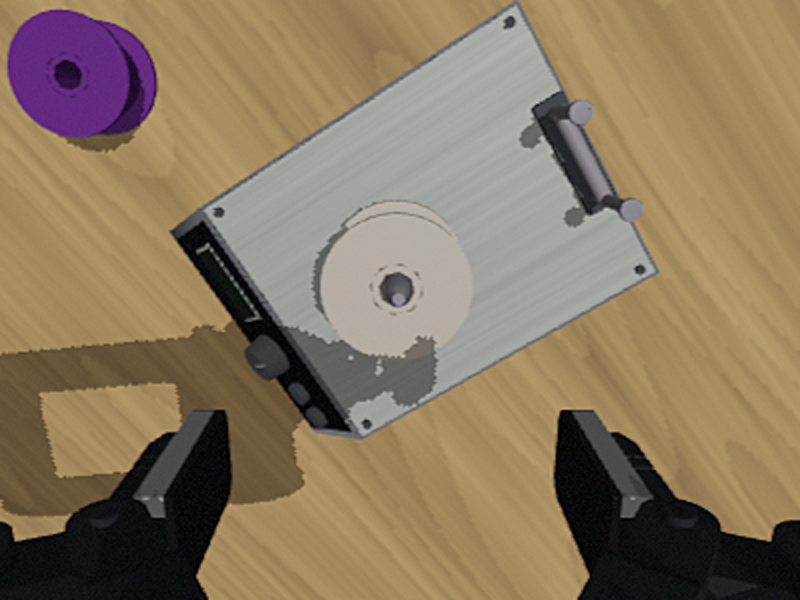

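The reel sits on the spindle with its flange centred at crop (396,284). I'll confirm by touch that it is flat and fully home, pressing lightly on the flange at four sides with shut fingers.

```bash
python3 - <<'E'
from h import *
A=[180,0,51.5]; c=np.array([498.7,-272.1]); u=np.array([np.cos(np.radians(51.5)),np.sin(np.radians(51.5))]); v=np.array([-u[1],u[0]])
grip(0,20)
f0=None
for d in (26*u,27*v,-26*u,-27*v):
    p=c+d; move_l([*p,175],A,speed=200) if f0 is not None else move_l([*p,175],A,speed=250)
    move_l([*p,150],speed=100); wait(.1); f0=get_obs()["wrist_force"]; z=150
    while z>138:
        z-=1; move_l([*p,z],speed=40); wait(.03); o=get_obs(); f=o["wrist_force"]-f0
        if f[2]>4: break
    wait(.1);o=get_obs(); print(d.round(),z,o["tcp_pos"].round(2),(o["wrist_force"]-f0).round(1),round(o["t"],1),o["grip_width"].round(1))
    move_l([*p,175],speed=200)
move_l([*c,270],speed=250)
E
```

```text
Traceback (most recent call last):
AttributeError: 'float' object has no attribute 'round'
```

```bash
python3 - <<'E'
from h import *
A=[180,0,51.5]; c=np.array([498.7,-272.1]); u=np.array([np.cos(np.radians(51.5)),np.sin(np.radians(51.5))]); v=np.array([-u[1],u[0]])
o=get_obs(); print(o["tcp_pos"].round(2),o["wrist_force"].round(1),round(o["t"],1),round(o["grip_width"],1))
move_l([*(c+26*u),175],A,speed=200)
for d in (27*v,-26*u,-27*v):
    p=c+d; move_l([*p,175],A,speed=200)
    move_l([*p,148],speed=100); wait(.1); f0=get_obs()["wrist_force"]; z=148
    while z>138:
        z-=1; move_l([*p,z],speed=40); wait(.03); o=get_obs(); f=o["wrist_force"]-f0
        if f[2]>4: break
    wait(.1);o=get_obs(); print(d.round(),z,o["tcp_pos"].round(2),(o["wrist_force"]-f0).round(1),round(o["t"],1))
    move_l([*p,175],speed=200)
move_l([*c,270],speed=250); print(get_obs()["t"])
E
```

```text
[ 515.2  -251.82  144.02] [-0.5  1.   5.2] 36.4 -0.5
[-21.  17.] 143 [ 477.7  -255.39  144.02] [-3.4  2.7  5.6] 39.1
[-16. -20.] 143 [ 482.65 -292.7   144.02] [-1.5  0.9  5.5] 41.8
[ 21. -17.] 143 [ 520.38 -289.34  144.02] [-0.2 -0.1  5.4] 44.5
45.3
```

All four sides read 144.02 mm, which is the 100 mm plate height plus the 44 mm reel, so it is fully home and flat. I'm handing the job in.

```bash
python3 -c "
from station import *
print(sign_off())"
```

```text
the job is handed in; nothing more can be done
None
```

The full reel stands flat in the tray's empty compartment, and the empty reel is on the spindle, over the drive pin and flat on the plate; I handed the job in at about 45 s of the 64 s limit.

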